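# Pin the outline template on a violin back and bring its tail hole under the drill

### The job

Lower the plywood violin template over the two locating pins of the maple blank, its broad end towards the drill stand, until it rests flush on the wood, feeling for the pins and never forcing it. Then slide the blank and template together along the drilling board until the drill bit points into the guide hole at the template's broad end, let go, and leave the drill stand and everything else on the bench undisturbed.

Things in the scene. Friction and masses are not known exactly. Their poses are not given: they have to be found in the camera images.
- template: Violin-back outline template, loose, 15 mm plywood, about 0.16 kg, flat on the bench at the start. Origin: underside, centre of the waist; z up, x along its long axis to the broad tail end; spans x = -88 (head) to +112 mm, widest 90 mm at x = -48 and 113 mm at x = +70. Holes through it on the long axis: two pin holes 9.5 mm across at x = -55 and +55 mm, a 10 mm guide hole at x = +95 mm.
- waist (a point): centre of the template's waist on its upper face, 15 mm above the body's origin: the place to grip it from above, across its long axis. The edges are straight, parallel and 60 mm apart over x = -12 to +12 mm; the curve of the waist leaves 50 mm lengthwise for each finger.
- guide_hole (a point): centre of the upper mouth of the template's guide hole, the one near the tail (template x = +95 mm, z = 15 mm)
- blank: Joined maple blank for the violin's back, a plain slab 250 x 130 x 20 mm, loose, about 0.42 kg, flat on the drilling board, on which it slides with plain wood friction (a few N). Origin: centre of its underside; z up; x along its length, along the dark glue line of the centre joint, its +x end facing the drill stand at the start.
- blank_top (a point): centre of the blank's upper face, on the glue line. Two 8 mm steel pins 110 mm apart stand firmly in the glue line, 25 mm high, the top 3 mm tapered to 4.6 mm. They were set by hand: the midpoint between them lies on the glue line up to 12 mm from this point towards either end (along blank x). That offset is not measured: find it by touch or in the camera images.
- bed: Drilling board, fixed to the bench: flat grey board 500 x 360 mm, 18 mm thick. Origin: centre of its underside; x towards the drill stand at its far end.
- stand: Column drill stand, fixed on the board: column 25 mm thick and 360 mm high, with an upright motor, chuck and bit 100 mm in front of it (x = -100 mm). Origin: foot of the column, on the board's top. Motor 41 mm and its clamp 52 mm across, 112 to 308 mm above the board; the foot, 110 mm wide, begins at x = -31 mm.
- bit_tip (a point): tip of the 4 mm drill bit, pointing down, 48 mm above the board's top; it does not move
- plane: Bystander: brass finger plane, 78 x 34 mm, 35 mm high. Origin: centre of its underside.
- gouge: Bystander: gouge lying down, wooden handle and steel blade, 240 mm long. Origin: centre of its underside.
- spool_clamp: Bystander: upright spool clamp (two wooden discs 32 mm across on a threaded rod), 114 mm high. Origin: centre of its underside.
- spool_clamp2: Bystander: a second upright spool clamp like the first. Origin: centre of its underside.
- cork_block: Bystander: cork sanding block, 110 x 62 x 35 mm. Origin: centre of its underside.
- chip_brush: Bystander: dusting brush lying on the drilling board, 170 mm long. Origin: centre of its underside.
- glue_bottle: Bystander: amber bottle with a paper label, 56 mm across, 130 mm high. Origin: centre of its underside.
Mind the look-alikes: they are no part of the job. Leave any black look-alike of the template alone.

How it is judged:
At the end, for the whole second after the job is handed in: Template flush on the blank over both pins (gap under 2.5 mm, tilt under 0.03 rad, within 5 mm of the glue line and 17 mm of the blank's centre lengthwise); blank flat on the board; guide hole within 4 mm, from above, of the bit tip; both at rest (z of template in the frame of blank between 0.0175 and 0.0225 m and angle between the z axis of template and the z axis of blank, either way round below 0.03 rad and y of template in the frame of blank between -0.005 and 0.005 m and x of template in the frame of blank between -0.017 and 0.017 m and horizontal distance between guide_hole and bit_tip below 0.004 m and z of blank in the frame of bed between 0.0155 and 0.0205 m and angle between blank's own z axis and vertical below 0.03 rad and linear speed of each of template, blank below 0.02 m/s); the robot touches nothing.
It fails at once if the template is forced against the blank or its pins with more than 60 N (contact force between template and blank above 60 N).
It fails at once if the drill stand is hit with more than 15 N (contact force between stand and anything else above 15 N).
It fails at once if one of the other things on the bench is moved by more than 30 mm (distance of any of plane, gouge, spool_clamp, spool_clamp2, cork_block, chip_brush, glue_bottle from where it was at the start of the episode above 0.03 m).
It also fails if it takes over 48 s, if anything falls off the work surface, if the arm or the gripper's body presses on something with over 40 N, if the wrist force passes 120 N, or if a joint passes its speed limit or range.

### The arm

A 6-joint arm with a two-finger parallel gripper is mounted at the origin on the work surface. World frame = base frame: x ahead of the robot, y to its left, z up, the work surface at z = 0. Lengths are in m, angles in rad, forces in N, time in s.
With the tool pointing down it reaches from about 0.3 to 0.775 m from the base axis. Payload 14.6 kg.
Tool frame: the origin (TCP) lies on the mounting face of the last link; the fingertips stand 173 mm ahead of it and the grasp point (between the pads) lies 155 mm ahead of it; z points along the fingers, y is the line along which they close (so a half turn about z gives the same grasp; the last joint's range is limited). The gripper opens to 85 mm and grips with 20 to 120 N. Pads are 22 mm wide; open, the fingers measure 114 mm over their backs; the gripper's body (76 mm by 85 mm) begins 54 mm behind the grasp point. The pads swing forward as they close: fully open they stand 13 mm farther back than shut.
Start: joints at [-1.202, 0.3, 1.521, -0, 1.321, -0.067], TCP at [0.232, -0.499, 0.405] pointing down, gripper open.
Joint ranges: [-3.03, 3.03], [-0.79, 2.21], [0.23, 2.52], [-1.04, 4.18], [0, 3.07], [-2.55, 2.55]. Speed limits (rad/s): [2.22, 2.22, 2.57, 3.14, 3.14, 3.14].

### API

Orientations are given as [roll, pitch, yaw] about the fixed x, y, z axes, in that order (R = Rz(yaw) Ry(pitch) Rx(roll)).
In Python, from cell import manip gives the robot as it stands.
- The arm moves only by the tool jog_arm, never from a script. Its argument "targets" is a list of rows, each an object of numbers: "dx", "dy", "dz": the shift along the tool's x, y, z in mm; "ax", "ay", "az": the turn, a rotation vector about the tool's x, y, z in rad; "hand": the finger opening in mm, from 0 to 85.4. A call has 1 to 10 rows; each row is the pose to reach, as a shift and turn from the pose commanded when the call began, along the tool's axes at that moment; what a row does not reach only later rows make up. A row lasts 1/12 s, in which the tool goes at most 41.7 mm and 7.16 degrees, less where a joint would pass 70% of its speed; a pose out of reach is approached as far as the arm can. A call with a gripper value outside its range is refused whole. The fingers move at their own pace and stop on an object; "grip_force" is the grip in N (left out, the last holds). Time passes only in rows, so rows that repeat a pose let the fingers close. It gives the time, the measured TCP pose, the force, the opening and the grip force at its end, in the units of the state.
- manip.read_state(): the state, without advancing time (a new reading comes with each control period).
- manip.capture(name): name is "scene" or "top" or "wrist"; returns the picture (480x640x3 uint8, red, green, blue); there is no depth.
- manip.get_calibration(name): a dict with "fx", "fy", "cx", "cy" (pixels), "xyz" and "rotation" of the camera in the world; the wrist camera has in their place "T_tool_cam" (4x4, takes a point from camera to tool coordinates, whose origin is the TCP and whose axes are the flange's). Camera axes: x right, y up, looking along -z (the intrinsics and any distortion apply to the point x, -y, -z); pixel columns grow to the right and rows downward; lengths in m; the calibration is good to about 2 mm. A picture is of the moment at which its call begins: read the wrist's pose just before it. get_calibration takes no time and is no camera call.
- manip.hand_in(): hands the job in; it is judged then, once.
The state is a dict: "clock": time; "joints": joint angles; "qvel": joint speeds; "joint_efforts": joint torques, N m; "tool_pos": TCP position; "eef_rot": TCP orientation; "ft_force": force on the tool from outside, world axes, zero at the start; "moment": the same for the moment, N m; "gripper_width": opening from 0.0 (shut) to 1.0 (fully open); "grip_force": force on a finger pad.
Only numpy, scipy, OpenCV 4.12 (cv2) and the standard library are available. Lean on these libraries where they do the work, as an engineer would, in place of code of your own. Each camera call takes 0.05 s, during which the arm holds its last target. There are 200 camera calls.

## Working session

There is one attempt and no reset: what is moved stays moved. The work goes in short steps, Python scripts to look and compute and a tool call to move; the robot and the scene stay as the last step left them, time stands still between calls to the robot, and variables do not carry over. Pictures are saved under pics/ and viewed, at most 10 in all, crops included, and the job is handed in when it is done.

Besides the shell and the picture viewer there is one more tool, called as name(argument=value, ...) on one line, values as JSON. jog_arm: Moves the arm, as the interface text tells. Its arguments: {"type":"object","properties":{"targets":{"type":"array"},"grip_force":{"type":"number"}},"required":["targets"]}

```bash
mkdir -p pics; cat > h.py <<'E'
import numpy as np, cv2
from cell import manip
from scipy.spatial.transform import Rotation as R
def save(name,fn):
    im=manip.capture(name); cv2.imwrite('pics/'+fn,im[:,:,::-1]); return im
def cam(name,st=None):
    c=manip.get_calibration(name)
    if 'T_tool_cam' in c:
        T=np.array(c['T_tool_cam']); st=st or manip.read_state()
        W=np.eye(4);W[:3,:3]=R.from_euler('xyz',st['eef_rot']).as_matrix();W[:3,3]=st['tool_pos'];T=W@T
        return c,T[:3,:3],T[:3,3]
    r=np.array(c['rotation']); r=r if r.shape==(3,3) else R.from_euler('xyz',r).as_matrix()
    return c,r,np.array(c['xyz'])
def pix2w(C,u,v,z):
    c,r,p=C
    d=r@np.array([(u-c['cx'])/c['fx'],-(v-c['cy'])/c['fy'],-1])
    return p+d*(z-p[2])/d[2]
def w2pix(C,P):
    c,r,p=C; q=r.T@(np.array(P)-p)
    return c['cx']+c['fx']*q[0]/-q[2], c['cy']-c['fy']*q[1]/-q[2]
E
python3 - <<'E'
from h import *
save('top','top0.png');save('scene','scene0.png')
for n in('top','scene','wrist'):print(manip.get_calibration(n))
print(manip.read_state())
E
```

```text
{'fx': 580.4041781121389, 'fy': 580.4041781121389, 'cx': 312.06914953520965, 'cy': 235.38606003410607, 'xyz': array([0.15916025, 0.04774575, 1.69039406]), 'rotation': array([ 0.19386598, -0.00513455, -1.5666105 ])}
{'fx': 451.4408300668286, 'fy': 451.4408300668286, 'cx': 313.8981397803239, 'cy': 240.89655894481183, 'xyz': array([1.24606117, 0.08329127, 0.74836448]), 'rotation': array([0.84500989, 0.01212245, 1.59323524])}
{'fx': 414.30828156373815, 'fy': 414.30828156373815, 'cx': 315.14672285855875, 'cy': 245.33265732762965, 'T_tool_cam': array([[-1.00446555e-03,  9.52679167e-01,  3.03975978e-01,
         7.68227863e-02],
       [ 9.99999220e-01,  1.18254318e-03, -4.01740573e-04,
         3.77843807e-04],
       [-7.42194595e-04,  3.03975338e-01, -9.52679612e-01,
         3.02553264e-02],
       [ 0.00000000e+00,  0.00000000e+00,  0.00000000e+00,
         1.00000000e+00]])}
{'clock': 0.1, 'joints': array([-1.20160368e+00,  3.00387484e-01,  1.52148639e+00, -2.49052176e-05,
        1.32075856e+00, -6.65853528e-02]), 'qvel': array([-0.00267331, -0.00117566, -0.00152829, -0.00167389, -0.00128666,
        0.00035249]), 'joint_efforts': array([ 1.54559631e-03, -5.44381070e+01, -3.62370014e+01, -8.74514626e-05,
        3.07370959e-03, -2.40885264e-06]), 'tool_pos': array([ 0.23215549, -0.49856744,  0.40420716]), 'eef_rot': array([-3.14055357e+00, -4.51124769e-05,  4.35784150e-01]), 'ft_force': array([-0.23928317, -0.32892496, -0.30092214]), 'moment': array([0.00047222, 0.01311305, 0.01173006]), 'grip_force': 0.0, 'gripper_width': 0.9986932331793574}
```

View pics/top0.png

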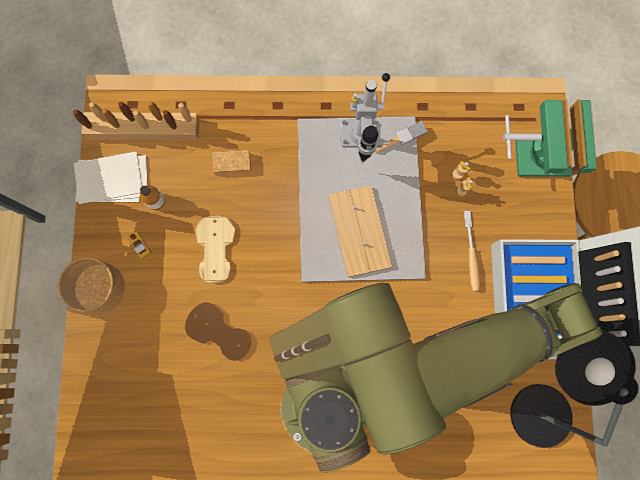

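View pics/scene0.png

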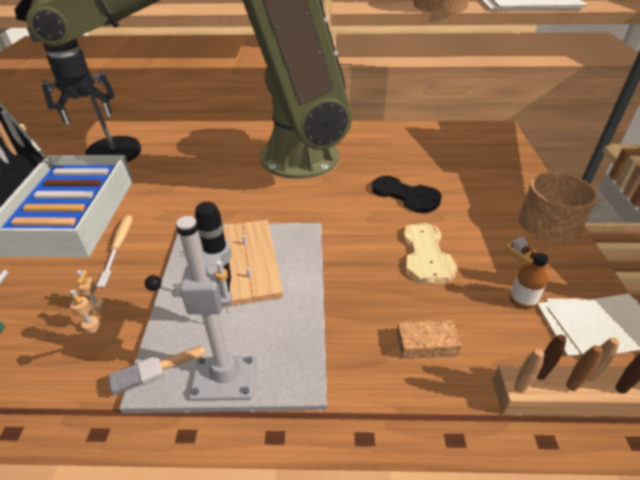

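```bash
python3 - <<'E'
import cv2,numpy as np
a=cv2.imread('pics/top0.png')
A=cv2.resize(a[205:293,188:248],None,fx=6,fy=6,interpolation=cv2.INTER_CUBIC)
B=cv2.resize(a[122:282,324:404],None,fx=3.6,fy=3.6,interpolation=cv2.INTER_CUBIC)
c=np.zeros((580,660,3),np.uint8);c[:528,:360]=A;c[:576,365:365+288]=B
cv2.imwrite('pics/crop1.png',c)
E
```

```text
(no output)
```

View pics/crop1.png

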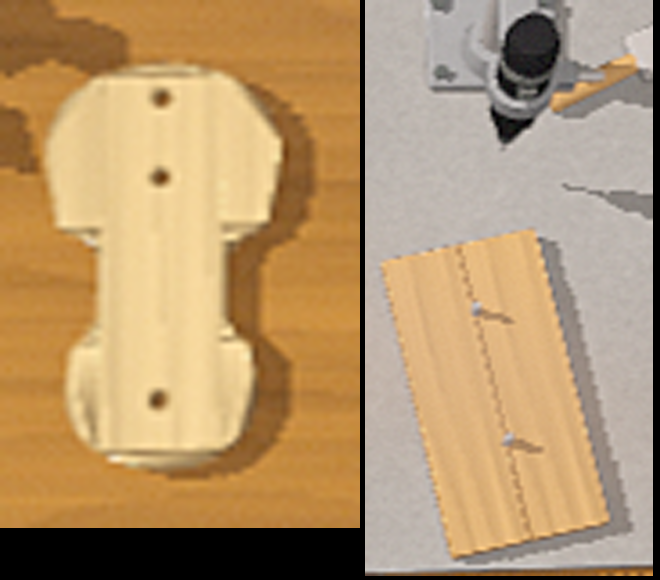

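```bash
python3 - <<'E'
from h import *
C=cam('top')
np.set_printoptions(precision=4,suppress=True)
def A(x,y,z):return pix2w(C,188+x/6-.4,205+y/6-.4,z)
def B(x,y,z):return pix2w(C,324+(x-365)/3.6-.36,122+y/3.6-.36,z)
g,p,m=A(161,97,.015),A(160,177,.015),A(157,399,.015)
print('tmpl',g,p,m,np.linalg.norm(p-m),np.linalg.norm(g-p),np.arctan2(*(p-m)[[1,0]]),(p+m)/2)
a,b=B(476,309,.055),B(508,439,.055)
print('pins',a,b,np.linalg.norm(a-b),np.arctan2(*(a-b)[[1,0]]),(a+b)/2)
cs=[B(383,261,.038),B(536,229,.038),B(609,521,.038),B(456,557,.038)]
for q in cs:print(q)
print('centre',np.mean(cs,0),np.linalg.norm(cs[0]-cs[1]),np.linalg.norm(cs[1]-cs[2]))
print('bit',B(504,147,.066))
E
```

```text
tmpl [0.5306 0.3291 0.015 ] [0.4905 0.3281 0.015 ] [0.381  0.3256 0.015 ] 0.10956827030417807 0.04016004856718133 0.023376207035104977 [0.4357 0.3268 0.015 ]
pins [ 0.5634 -0.0819  0.055 ] [ 0.4571 -0.1064  0.055 ] 0.1090720704144498 0.22582475179185804 [ 0.5103 -0.0941  0.055 ]
[ 0.6076 -0.0076  0.038 ]
[ 0.6354 -0.1332  0.038 ]
[ 0.3941 -0.1878  0.038 ]
[ 0.3646 -0.0654  0.038 ]
centre [ 0.5004 -0.0985  0.038 ] 0.12860477387492023 0.24739154372759753
bit [ 0.6963 -0.1052  0.066 ]
```

The light plywood piece at top (215,250) has three holes and its broad end towards +x, so it is the template. The dark look-alike at (218,332) stays alone. The blank's pins are at about top px (355,208) and (363,244), and the bit is at (362,162). Next I go to a hover above the template, with the wrist camera facing the robot so that it later clears the motor.

```bash
cat >> h.py <<'E'
def go(x,y,z,yaw):
    "tool-frame shift to a tool-down target pose"
    s=manip.read_state();r=R.from_euler('xyz',s['eef_rot']);t=R.from_euler('xyz',[np.pi,0,yaw])
    print('d',np.round(r.inv().apply(np.array([x,y,z])-s['tool_pos'])*1e3,1),'rot',np.round((r.inv()*t).as_rotvec(),4),'clk',s['clock'],'F',np.round(s['ft_force'],1))
E
python3 -c "
from h import *
go(.436,.327,.31,3.165)"
```

```text
d [ 533.3 -662.3   94.9] rot [-2.0000e-04 -1.4000e-03 -2.7292e+00] clk 0.1 F [-0.2 -0.3 -0.3]
```

jog_arm(targets=[{"dx": 533, "dy": -662, "dz": 0, "az": -2.73, "hand": 85}, {"dx": 533, "dy": -662, "dz": 0, "az": -2.73}, {"dx": 533, "dy": -662, "dz": 0, "az": -2.73}, {"dx": 533, "dy": -662, "dz": 0, "az": -2.73}, {"dx": 533, "dy": -662, "dz": 0, "az": -2.73}, {"dx": 533, "dy": -662, "dz": 0, "az": -2.73}, {"dx": 533, "dy": -662, "dz": 0, "az": -2.73}, {"dx": 533, "dy": -662, "dz": 0, "az": -2.73}, {"dx": 533, "dy": -662, "dz": 0, "az": -2.73}, {"dx": 533, "dy": -662, "dz": 0, "az": -2.73}])

```text
schema error: expected keys dx, dy, dz, ax, ay, az, hand
```

```bash
python3 -c "
from h import *
go(.436,.327,.31,3.165)"
```

```text
d [ 533.3 -662.3   94.9] rot [-2.0000e-04 -1.4000e-03 -2.7292e+00] clk 0.1 F [-0.2 -0.3 -0.3]
```

All keys are needed in every row.

jog_arm(targets=[{"dx": 533, "dy": -662, "dz": 0, "ax": 0, "ay": 0, "az": -2.73, "hand": 85}, {"dx": 533, "dy": -662, "dz": 0, "ax": 0, "ay": 0, "az": -2.73, "hand": 85}, {"dx": 533, "dy": -662, "dz": 0, "ax": 0, "ay": 0, "az": -2.73, "hand": 85}, {"dx": 533, "dy": -662, "dz": 0, "ax": 0, "ay": 0, "az": -2.73, "hand": 85}, {"dx": 533, "dy": -662, "dz": 0, "ax": 0, "ay": 0, "az": -2.73, "hand": 85}, {"dx": 533, "dy": -662, "dz": 0, "ax": 0, "ay": 0, "az": -2.73, "hand": 85}, {"dx": 533, "dy": -662, "dz": 0, "ax": 0, "ay": 0, "az": -2.73, "hand": 85}, {"dx": 533, "dy": -662, "dz": 0, "ax": 0, "ay": 0, "az": -2.73, "hand": 85}, {"dx": 533, "dy": -662, "dz": 0, "ax": 0, "ay": 0, "az": -2.73, "hand": 85}, {"dx": 533, "dy": -662, "dz": 0, "ax": 0, "ay": 0, "az": -2.73, "hand": 85}])

```text
clock: 0.93
tool_pos: [0.3317, -0.0921, 0.4047]
eef_rot: [3.141, 0.0, 1.691]
ft_force: [1.8, -0.1, 0.0]
gripper_width: 0.996
grip_force: 0.0
```

```bash
python3 -c "
from h import *
go(.436,.327,.31,3.165)"
```

```text
d [403.5 154.   94.7] rot [ 2.0000e-04  4.0000e-04 -1.4736e+00] clk 0.9333 F [ 1.8 -0.1  0. ]
```

jog_arm(targets=[{"dx": 403, "dy": 154, "dz": 95, "ax": 0, "ay": 0, "az": -1.474, "hand": 85}, {"dx": 403, "dy": 154, "dz": 95, "ax": 0, "ay": 0, "az": -1.474, "hand": 85}, {"dx": 403, "dy": 154, "dz": 95, "ax": 0, "ay": 0, "az": -1.474, "hand": 85}, {"dx": 403, "dy": 154, "dz": 95, "ax": 0, "ay": 0, "az": -1.474, "hand": 85}, {"dx": 403, "dy": 154, "dz": 95, "ax": 0, "ay": 0, "az": -1.474, "hand": 85}, {"dx": 403, "dy": 154, "dz": 95, "ax": 0, "ay": 0, "az": -1.474, "hand": 85}, {"dx": 403, "dy": 154, "dz": 95, "ax": 0, "ay": 0, "az": -1.474, "hand": 85}, {"dx": 403, "dy": 154, "dz": 95, "ax": 0, "ay": 0, "az": -1.474, "hand": 85}, {"dx": 403, "dy": 154, "dz": 95, "ax": 0, "ay": 0, "az": -1.474, "hand": 85}, {"dx": 403, "dy": 154, "dz": 95, "ax": 0, "ay": 0, "az": -1.474, "hand": 85}])

```text
clock: 1.77
tool_pos: [0.4326, 0.3024, 0.3142]
eef_rot: [-3.141, -0.0, 2.942]
ft_force: [0.4, -0.8, 1.2]
gripper_width: 0.993
grip_force: 0.0
```

jog_arm(targets=[{"dx": 0, "dy": 0, "dz": 0, "ax": 0, "ay": 0, "az": -0.22, "hand": 85}, {"dx": 0, "dy": 0, "dz": 0, "ax": 0, "ay": 0, "az": -0.22, "hand": 85}, {"dx": 0, "dy": 0, "dz": 0, "ax": 0, "ay": 0, "az": -0.22, "hand": 85}])

```text
clock: 2.02
tool_pos: [0.4326, 0.3007, 0.3142]
eef_rot: [-3.141, -0.001, -3.122]
ft_force: [0.7, 1.1, 0.7]
gripper_width: 1.0
grip_force: 0.0
```

```bash
python3 -c "
from h import *
go(.436,.327,.31,3.165)
save('wrist','w1.png')"
```

```text
d [-3.9 26.2  4.2] rot [-0.0008 -0.0014 -0.0037] clk 2.0167 F [0.7 1.1 0.7]
```

View pics/w1.png

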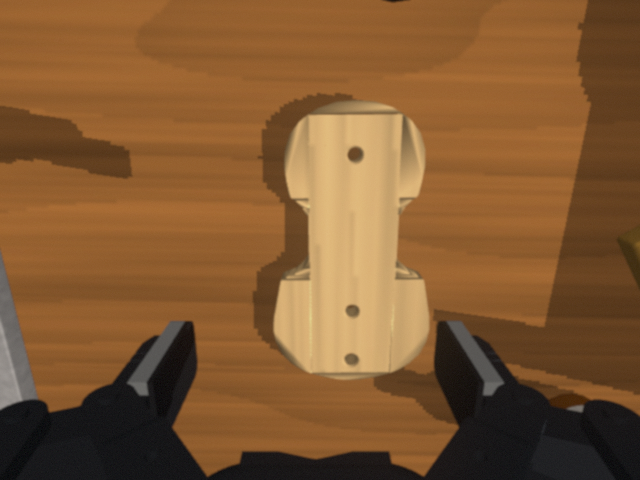

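Wrist view: the head pin hole is at (355,154), the other pin hole at (352,310) and the guide hole at (351,359). The fingers straddle the row at the bottom.

```bash
python3 -c "
from h import *
C=cam('wrist')
m,p,g=[pix2w(C,u,v,.015) for u,v in((355.5,154.5),(352,310.5),(351.5,359))]
ex=(p-m)/np.linalg.norm(p-m)
print(m,p,g,np.linalg.norm(p-m),np.linalg.norm(g-p),'yaw',np.arctan2(*ex[[1,0]]))
c=(p+m)/2; print(c)
yaw=np.arctan2(*ex[[1,0]])+np.pi
go(c[0],c[1],.25,yaw);go(c[0],c[1],.164,yaw)"
```

```text
[0.37873115 0.32425923 0.015     ] [0.48860713 0.32628828 0.015     ] [0.52862603 0.32746688 0.015     ] 0.1098947100127457 0.040036251600475053 yaw 0.018464696305665173
[0.43366914 0.32527375 0.015     ]
d [-1.4 25.  64.6] rot [-0.0005 -0.0008 -0.0056] clk 2.0667 F [0.  0.  0.2]
d [ -1.5  25.  150.6] rot [-0.0005 -0.0008 -0.0056] clk 2.0667 F [0.  0.  0.2]
```

jog_arm(targets=[{"dx": -1.4, "dy": 25, "dz": 40, "ax": 0, "ay": -0.001, "az": -0.0056, "hand": 85}, {"dx": -1.4, "dy": 25, "dz": 80, "ax": 0, "ay": -0.001, "az": -0.0056, "hand": 85}, {"dx": -1.4, "dy": 25, "dz": 115, "ax": 0, "ay": -0.001, "az": -0.0056, "hand": 85}, {"dx": -1.4, "dy": 25, "dz": 135, "ax": 0, "ay": -0.001, "az": -0.0056, "hand": 85}, {"dx": -1.4, "dy": 25, "dz": 144.6, "ax": 0, "ay": -0.001, "az": -0.0056, "hand": 85}, {"dx": -1.4, "dy": 25, "dz": 144.6, "ax": 0, "ay": -0.001, "az": -0.0056, "hand": 85}])

```text
clock: 2.57
tool_pos: [0.4336, 0.3247, 0.169]
eef_rot: [-3.14, -0.001, -3.125]
ft_force: [-0.7, 0.4, 0.0]
gripper_width: 0.998
grip_force: 0.0
```

jog_arm(targets=[{"dx": 0, "dy": 0, "dz": 0, "ax": 0, "ay": 0, "az": 0, "hand": 50}, {"dx": 0, "dy": 0, "dz": 0, "ax": 0, "ay": 0, "az": 0, "hand": 50}, {"dx": 0, "dy": 0, "dz": 0, "ax": 0, "ay": 0, "az": 0, "hand": 50}, {"dx": 0, "dy": 0, "dz": 0, "ax": 0, "ay": 0, "az": 0, "hand": 50}, {"dx": 0, "dy": 0, "dz": 0, "ax": 0, "ay": 0, "az": 0, "hand": 50}, {"dx": 0, "dy": 0, "dz": 0, "ax": 0, "ay": 0, "az": 0, "hand": 50}], grip_force=50)

```text
clock: 3.07
tool_pos: [0.4343, 0.3254, 0.1727]
eef_rot: [3.14, 0.004, -3.123]
ft_force: [-0.2, -0.9, 5.0]
gripper_width: 0.686
grip_force: 54.0
```

The fingertips are on the bench (Fz 5 N, TCP lifted to 0.1727). I'll regrip about 4 mm higher so the tips don't sit below the template.

jog_arm(targets=[{"dx": 0, "dy": 0, "dz": 0, "ax": 0, "ay": 0, "az": 0, "hand": 75}, {"dx": 0, "dy": 0, "dz": 0, "ax": 0, "ay": 0, "az": 0, "hand": 75}, {"dx": 0, "dy": 0, "dz": -8, "ax": 0, "ay": 0, "az": 0, "hand": 75}, {"dx": 0, "dy": 0, "dz": -8, "ax": 0, "ay": 0, "az": 0, "hand": 75}, {"dx": 0, "dy": 0, "dz": -8, "ax": 0, "ay": 0, "az": 0, "hand": 50}, {"dx": 0, "dy": 0, "dz": -8, "ax": 0, "ay": 0, "az": 0, "hand": 50}, {"dx": 0, "dy": 0, "dz": -8, "ax": 0, "ay": 0, "az": 0, "hand": 50}, {"dx": 0, "dy": 0, "dz": -8, "ax": 0, "ay": 0, "az": 0, "hand": 50}, {"dx": 0, "dy": 0, "dz": -8, "ax": 0, "ay": 0, "az": 0, "hand": 50}], grip_force=60)

```text
clock: 3.82
tool_pos: [0.4339, 0.3253, 0.1795]
eef_rot: [3.141, 0.002, -3.122]
ft_force: [-4.8, -3.0, 13.7]
gripper_width: 0.679
grip_force: 61.2
```

jog_arm(targets=[{"dx": 0, "dy": 0, "dz": -10, "ax": 0, "ay": 0, "az": 0, "hand": 50}, {"dx": 0, "dy": 0, "dz": -40, "ax": 0, "ay": 0, "az": 0, "hand": 50}, {"dx": 0, "dy": 0, "dz": -75, "ax": 0, "ay": 0, "az": 0, "hand": 50}, {"dx": 0, "dy": 0, "dz": -105, "ax": 0, "ay": 0, "az": 0, "hand": 50}, {"dx": 0, "dy": 0, "dz": -130, "ax": 0, "ay": 0, "az": 0, "hand": 50}, {"dx": 0, "dy": 0, "dz": -130, "ax": 0, "ay": 0, "az": 0, "hand": 50}])

```text
clock: 4.32
tool_pos: [0.4341, 0.3255, 0.3138]
eef_rot: [3.138, 0.007, -3.122]
ft_force: [-0.7, -0.2, -0.8]
gripper_width: 0.674
grip_force: 65.2
```

```bash
python3 -c "
from h import *
print(manip.read_state())
save('wrist','w2.png')
go(.505,-.094,.31,3.367)"
```

```text
{'clock': 4.3167, 'joints': array([ 5.76045582e-01,  3.74430226e-01,  1.64453007e+00, -5.57662873e-04,
        1.11422604e+00, -1.01430758e+00]), 'qvel': array([-0.00081513,  0.06674957,  0.05762026,  0.00046278, -0.08959675,
       -0.00023325]), 'joint_efforts': array([ 4.01385734e-02, -5.48646283e+01, -3.16329575e+01, -1.65537943e-02,
        1.20105587e+00,  1.29911409e-04]), 'tool_pos': array([0.43405695, 0.32553387, 0.31384452]), 'eef_rot': array([ 3.13757909,  0.00740333, -3.12180692]), 'ft_force': array([-0.68551981, -0.20590704, -0.84452601]), 'moment': array([ 0.01131533, -0.03396901,  0.03795884]), 'grip_force': 65.2123761177063, 'gripper_width': 0.6737130456384993}
d [-6.290e+01 -4.206e+02  3.000e-01] rot [ 0.0019  0.005  -0.2056] clk 4.3667 F [ 0.5  0.  -2.9]
```

View pics/w2.png

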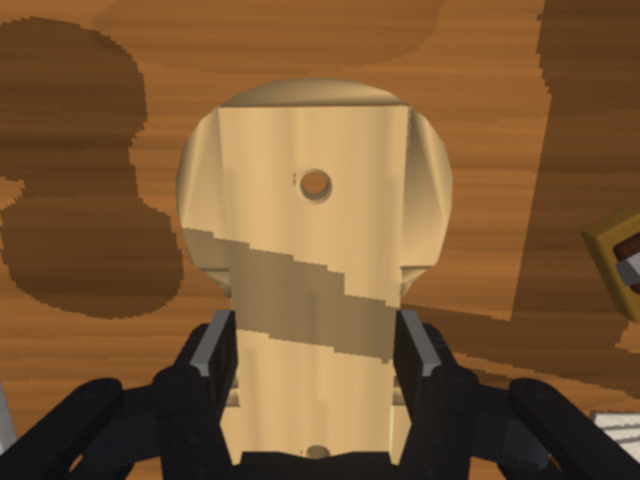

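The template is held. The head pin hole is at (316,185), and the other pin hole shows at (317,452). I use their 110 mm spacing to find the template's height in the grip.

```bash
cat >> h.py <<'E'
def pix2t(u,v,zt):
    c=manip.get_calibration('wrist');T=np.array(c['T_tool_cam'])
    d=T[:3,:3]@np.array([(u-c['cx'])/c['fx'],-(v-c['cy'])/c['fy'],-1]);p=T[:3,3]
    return p+d*(zt-p[2])/d[2]
E
python3 -c "
from h import *
for z in (.15,.153,.156,.159,.162,.165):
  a,b=pix2t(315.8,184.5,z),pix2t(317,452,z);print(z,a,b,np.linalg.norm(a-b),(a+b)/2)"
```

```text
0.15 [ 0.05871196 -0.00063319  0.15      ] [-0.03800297 -0.00025093  0.15      ] 0.0967156892095929 [ 0.0103545  -0.00044206  0.15      ]
0.153 [ 0.05822015 -0.00063155  0.153     ] [-0.04091773 -0.00023971  0.153     ] 0.09913865144538432 [ 0.00865121 -0.00043563  0.153     ]
0.156 [ 0.05772833 -0.00062991  0.156     ] [-0.04383249 -0.0002285   0.156     ] 0.10156161368117574 [ 0.00694792 -0.0004292   0.156     ]
0.159 [ 0.05723652 -0.00062827  0.159     ] [-0.04674725 -0.00021728  0.159     ] 0.10398457591696714 [ 0.00524463 -0.00042277  0.159     ]
0.162 [ 0.0567447  -0.00062663  0.162     ] [-0.04966201 -0.00020607  0.162     ] 0.10640753815275854 [ 0.00354135 -0.00041635  0.162     ]
0.165 [ 0.05625288 -0.00062499  0.165     ] [-0.05257677 -0.00019485  0.165     ] 0.10883050038854998 [ 0.00183806 -0.00040992  0.165     ]
```

jog_arm(targets=[{"dx": -20, "dy": -40, "dz": 0, "ax": 0, "ay": 0, "az": -0.05, "hand": 50}, {"dx": -63, "dy": -420, "dz": 0, "ax": 0, "ay": 0, "az": -0.2, "hand": 50}, {"dx": -63, "dy": -420, "dz": 0, "ax": 0, "ay": 0, "az": -0.2, "hand": 50}, {"dx": -63, "dy": -420, "dz": 0, "ax": 0, "ay": 0, "az": -0.2, "hand": 50}, {"dx": -63, "dy": -420, "dz": 0, "ax": 0, "ay": 0, "az": -0.2, "hand": 50}, {"dx": -63, "dy": -420, "dz": 0, "ax": 0, "ay": 0, "az": -0.2, "hand": 50}, {"dx": -63, "dy": -420, "dz": 0, "ax": 0, "ay": 0, "az": -0.2, "hand": 50}, {"dx": -63, "dy": -420, "dz": 0, "ax": 0, "ay": 0, "az": -0.2, "hand": 50}, {"dx": -63, "dy": -420, "dz": 0, "ax": 0, "ay": 0, "az": -0.2, "hand": 50}, {"dx": -63, "dy": -420, "dz": 0, "ax": 0, "ay": 0, "az": -0.2, "hand": 50}])

```text
clock: 5.2
tool_pos: [0.5026, -0.0819, 0.3073]
eef_rot: [3.141, -0.001, -2.922]
ft_force: [0.5, 0.6, -2.7]
gripper_width: 0.673
grip_force: 65.2
```

jog_arm(targets=[{"dx": -11, "dy": 35, "dz": 0, "ax": 0, "ay": 0, "az": 0, "hand": 50}, {"dx": -22, "dy": 70, "dz": 0, "ax": 0, "ay": 0, "az": 0, "hand": 50}, {"dx": -33, "dy": 105, "dz": 0, "ax": 0, "ay": 0, "az": 0, "hand": 50}, {"dx": -33, "dy": 105, "dz": 0, "ax": 0, "ay": 0, "az": 0, "hand": 50}, {"dx": -33, "dy": 105, "dz": 0, "ax": 0, "ay": 0, "az": 0, "hand": 50}, {"dx": -33, "dy": 105, "dz": 0, "ax": 0, "ay": 0, "az": 0, "hand": 50}])

```text
clock: 5.7
tool_pos: [0.5122, 0.0298, 0.3075]
eef_rot: [3.142, -0.001, -2.921]
ft_force: [-0.6, 0.4, -0.9]
gripper_width: 0.666
grip_force: 65.4
```

```bash
python3 -c "
from h import *
s=manip.read_state();print(s['tool_pos'],s['eef_rot'],np.abs(s['qvel']).max())
save('wrist','w3.png')"
```

```text
[0.51218995 0.02976994 0.30750391] [ 3.14150608e+00 -9.33297277e-04 -2.92111800e+00] 0.020317738567742733
```

View pics/w3.png

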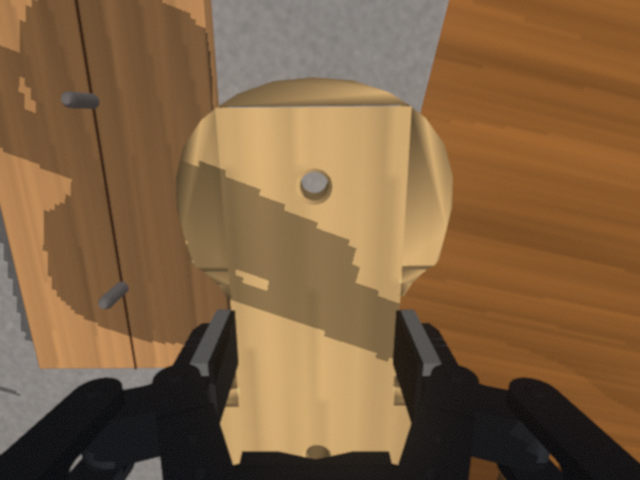

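The pins stand on the glue line at (66–97,100) and (104–125,303–288), tips outward. I'll enlarge this to read them.

```bash
python3 -c "
import cv2,numpy as np
a=cv2.imread('pics/w3.png')
f=lambda y,x:cv2.resize(a[y:y+50,x:x+65],None,fx=8,fy=8,interpolation=cv2.INTER_CUBIC)
b=np.hstack([f(75,45)[:, :400],f(270,85)[:, :400]]);cv2.imwrite('pics/c3.png',b)"
```

```text
(no output)
```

View pics/c3.png

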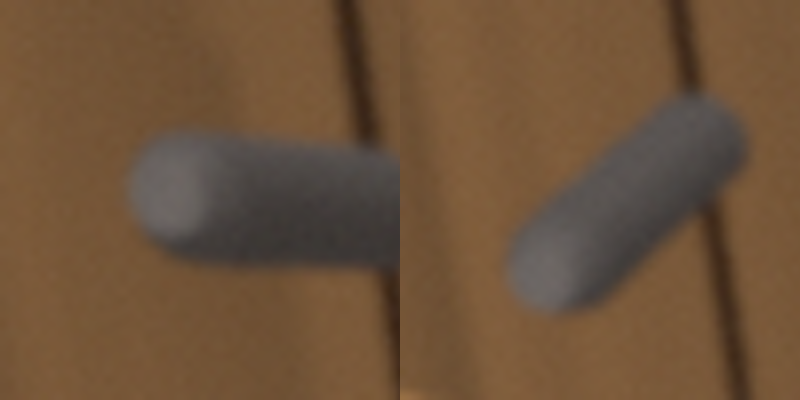

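```bash
python3 -c "
from h import *
s=manip.read_state();C=cam('wrist',s)
m=pix2w(C,66.2,98.3,.063);p=pix2w(C,103,303.6,.063);b=pix2w(C,122.1,287.1,.038)
d=p-m;y=np.arctan2(d[1],d[0]);c=(p+m)/2
print(m,p,b,np.linalg.norm(d),y,c)
# template in tool
a,q=pix2t(315.3,184.8,.1664),pix2t(317.3,452,.1664)
t=(q-a);tc=(a+q)/2;ty=np.arctan2(t[1],t[0]);print(a,q,tc,ty,np.linalg.norm(t))
# template yaw world = yaw_tool - angle_in_tool (z down)
Y=y+ty; tool=R.from_euler('xyz',[np.pi,0,Y])
w=tool.apply([a[0]-.055,(a[1]+q[1])/2,0]);P=c-w;print('Y',Y,'TCP',P[:2])
go(P[0],P[1],.262,Y)
"
```

```text
[ 0.45516155 -0.10873528  0.063     ] [ 0.56249542 -0.0839659   0.063     ] [ 0.56318666 -0.08416465  0.038     ] 0.11015480938193753 0.2267990468566971 [ 0.50882849 -0.09635059  0.063     ]
[ 0.05607814 -0.00064148  0.1664    ] [-5.37577675e-02  8.03449707e-05  1.66400000e-01] [ 0.00116018 -0.00028057  0.1664    ] 3.1350209199896804 0.10983827526976112
Y 3.3618199668463773 TCP [ 0.50981929 -0.09584128]
d [  29.6 -121.7   45.8] rot [-0.     -0.0005 -0.0006] clk 5.75 F [-0.8 -0.2 -1.9]
```

jog_arm(targets=[{"dx": 8, "dy": -35, "dz": 0, "ax": 0, "ay": 0, "az": -0.0006, "hand": 50}, {"dx": 15, "dy": -70, "dz": 5, "ax": 0, "ay": 0, "az": -0.0006, "hand": 50}, {"dx": 23, "dy": -100, "dz": 20, "ax": 0, "ay": 0, "az": -0.0006, "hand": 50}, {"dx": 29.6, "dy": -121.7, "dz": 35, "ax": 0, "ay": 0, "az": -0.0006, "hand": 50}, {"dx": 29.6, "dy": -121.7, "dz": 46, "ax": 0, "ay": 0, "az": -0.0006, "hand": 50}, {"dx": 29.6, "dy": -121.7, "dz": 46, "ax": 0, "ay": 0, "az": -0.0006, "hand": 50}, {"dx": 29.6, "dy": -121.7, "dz": 46, "ax": 0, "ay": 0, "az": -0.0006, "hand": 50}])

```text
clock: 6.33
tool_pos: [0.5099, -0.0957, 0.2622]
eef_rot: [3.141, -0.0, -2.922]
ft_force: [0.2, -0.2, -2.1]
gripper_width: 0.671
grip_force: 65.4
```

```bash
python3 -c "
from h import *
go(.5098,-.0958,.262,3.3618)"
```

```text
d [ 0.1 -0.1  0.2] rot [ 0.0005 -0.0002 -0.0008] clk 6.3333 F [ 0.2 -0.2 -2.1]
```

jog_arm(targets=[{"dx": 0.1, "dy": -0.1, "dz": 8, "ax": 0, "ay": 0, "az": 0, "hand": 50}, {"dx": 0.1, "dy": -0.1, "dz": 13, "ax": 0, "ay": 0, "az": 0, "hand": 50}, {"dx": 0.1, "dy": -0.1, "dz": 16, "ax": 0, "ay": 0, "az": 0, "hand": 50}, {"dx": 0.1, "dy": -0.1, "dz": 18, "ax": 0, "ay": 0, "az": 0, "hand": 50}, {"dx": 0.1, "dy": -0.1, "dz": 20, "ax": 0, "ay": 0, "az": 0, "hand": 50}, {"dx": 0.1, "dy": -0.1, "dz": 22, "ax": 0, "ay": 0, "az": 0, "hand": 50}, {"dx": 0.1, "dy": -0.1, "dz": 24, "ax": 0, "ay": 0, "az": 0, "hand": 50}, {"dx": 0.1, "dy": -0.1, "dz": 24, "ax": 0, "ay": 0, "az": 0, "hand": 50}])

```text
clock: 7.0
tool_pos: [0.51, -0.0955, 0.2382]
eef_rot: [-3.142, 0.001, -2.921]
ft_force: [0.7, 1.1, -2.2]
gripper_width: 0.674
grip_force: 65.4
```

jog_arm(targets=[{"dx": 0, "dy": 0, "dz": 2, "ax": 0, "ay": 0, "az": 0, "hand": 50}, {"dx": 0, "dy": 0, "dz": 4, "ax": 0, "ay": 0, "az": 0, "hand": 50}, {"dx": 0, "dy": 0, "dz": 6, "ax": 0, "ay": 0, "az": 0, "hand": 50}, {"dx": 0, "dy": 0, "dz": 8, "ax": 0, "ay": 0, "az": 0, "hand": 50}, {"dx": 0, "dy": 0, "dz": 10, "ax": 0, "ay": 0, "az": 0, "hand": 50}, {"dx": 0, "dy": 0, "dz": 10, "ax": 0, "ay": 0, "az": 0, "hand": 50}])

```text
clock: 7.5
tool_pos: [0.51, -0.0955, 0.2281]
eef_rot: [3.142, 0.0, -2.921]
ft_force: [-0.8, 0.5, -2.9]
gripper_width: 0.672
grip_force: 65.4
```

Free descent, 16 mm below the pin tips, so the pins are in the holes. I continue gently to contact.

jog_arm(targets=[{"dx": 0, "dy": 0, "dz": 2, "ax": 0, "ay": 0, "az": 0, "hand": 50}, {"dx": 0, "dy": 0, "dz": 4, "ax": 0, "ay": 0, "az": 0, "hand": 50}, {"dx": 0, "dy": 0, "dz": 6, "ax": 0, "ay": 0, "az": 0, "hand": 50}, {"dx": 0, "dy": 0, "dz": 7.5, "ax": 0, "ay": 0, "az": 0, "hand": 50}, {"dx": 0, "dy": 0, "dz": 9, "ax": 0, "ay": 0, "az": 0, "hand": 50}, {"dx": 0, "dy": 0, "dz": 9, "ax": 0, "ay": 0, "az": 0, "hand": 50}])

```text
clock: 8.0
tool_pos: [0.51, -0.0955, 0.2192]
eef_rot: [3.142, 0.001, -2.921]
ft_force: [-1.0, -0.4, -2.3]
gripper_width: 0.676
grip_force: 65.4
```

jog_arm(targets=[{"dx": 0, "dy": 0, "dz": 1, "ax": 0, "ay": 0, "az": 0, "hand": 50}, {"dx": 0, "dy": 0, "dz": 2, "ax": 0, "ay": 0, "az": 0, "hand": 50}, {"dx": 0, "dy": 0, "dz": 3, "ax": 0, "ay": 0, "az": 0, "hand": 50}, {"dx": 0, "dy": 0, "dz": 3, "ax": 0, "ay": 0, "az": 0, "hand": 50}])

```text
clock: 8.33
tool_pos: [0.5101, -0.0956, 0.2175]
eef_rot: [-3.141, 0.001, -2.921]
ft_force: [-6.6, 0.9, 13.1]
gripper_width: 0.675
grip_force: 67.2
```

Contact at TCP z ≈ 0.218 with 13 N, as expected for flush. I ease the press, then slide and turn the blank to yaw 0, which gives clearance from the brush.

jog_arm(targets=[{"dx": 0, "dy": 0, "dz": -1.2, "ax": 0, "ay": 0, "az": 0, "hand": 50}, {"dx": -4, "dy": -1.5, "dz": -1.2, "ax": 0, "ay": 0, "az": 0.01, "hand": 50}, {"dx": -12, "dy": -4.5, "dz": -1.2, "ax": 0, "ay": 0, "az": 0.03, "hand": 50}, {"dx": -22, "dy": -8, "dz": -1.2, "ax": 0, "ay": 0, "az": 0.055, "hand": 50}, {"dx": -32, "dy": -11.5, "dz": -1.2, "ax": 0, "ay": 0, "az": 0.085, "hand": 50}, {"dx": -42, "dy": -15, "dz": -1.2, "ax": 0, "ay": 0, "az": 0.11, "hand": 50}, {"dx": -50, "dy": -18, "dz": -1.2, "ax": 0, "ay": 0, "az": 0.13, "hand": 50}, {"dx": -56, "dy": -20, "dz": -1.2, "ax": 0, "ay": 0, "az": 0.145, "hand": 50}, {"dx": -60, "dy": -21.5, "dz": -1.2, "ax": 0, "ay": 0, "az": 0.155, "hand": 50}, {"dx": -60, "dy": -21.5, "dz": -1.2, "ax": 0, "ay": 0, "az": 0.155, "hand": 50}])

```text
clock: 9.17
tool_pos: [0.5739, -0.1035, 0.2177]
eef_rot: [-3.141, 0.002, -3.077]
ft_force: [0.4, 0.6, -0.3]
gripper_width: 0.671
grip_force: 65.6
```

```bash
python3 -c "
from h import *
go(.600,-.1067,.2175,3.1416)
C=cam('top')
for x,y in((553,103),(630,60)):print(pix2w(C,324+(x-365)/3.6-.36,122+y/3.6-.36,.028))"
```

```text
d [-25.8  -4.9   0.3] rot [-0.0001  0.0017  0.0646] clk 9.1667 F [ 0.4  0.6 -0.3]
[ 0.74748239 -0.15017352  0.028     ]
[ 0.78573093 -0.21545876  0.028     ]
```

jog_arm(targets=[{"dx": -3, "dy": -0.6, "dz": 0, "ax": 0, "ay": 0, "az": 0.008, "hand": 50}, {"dx": -9, "dy": -2, "dz": 0, "ax": 0, "ay": 0, "az": 0.025, "hand": 50}, {"dx": -16, "dy": -3.2, "dz": 0, "ax": 0, "ay": 0, "az": 0.043, "hand": 50}, {"dx": -22, "dy": -4.4, "dz": 0, "ax": 0, "ay": 0, "az": 0.057, "hand": 50}, {"dx": -26, "dy": -5, "dz": 0, "ax": 0, "ay": 0, "az": 0.065, "hand": 50}, {"dx": -26, "dy": -5, "dz": 0, "ax": 0, "ay": 0, "az": 0.065, "hand": 50}])

```text
clock: 9.67
tool_pos: [0.6003, -0.1068, 0.2178]
eef_rot: [-3.141, 0.002, 3.141]
ft_force: [-0.3, 0.1, -2.0]
gripper_width: 0.674
grip_force: 65.4
```

```bash
python3 -c "
from h import *
go(.600,-.1067,.2175,3.1416)
import cv2
a=save('scene','s2.png');b=save('top','t2.png')
A=cv2.resize(a[175:325,140:300],None,fx=2.4,fy=2.4,interpolation=cv2.INTER_CUBIC)[:,:,::-1]
B=cv2.resize(b[120:240,310:420],None,fx=3.5,fy=3.5,interpolation=cv2.INTER_CUBIC)[:,:,::-1]
c=np.zeros((425,800,3),np.uint8);c[:360,:384]=A;c[:420,390:775]=B;cv2.imwrite('pics/c4.png',c)"
```

```text
d [0.3 0.1 0.3] rot [-0.0001  0.0017 -0.0002] clk 9.6667 F [-0.3  0.1 -2. ]
```

View pics/c4.png

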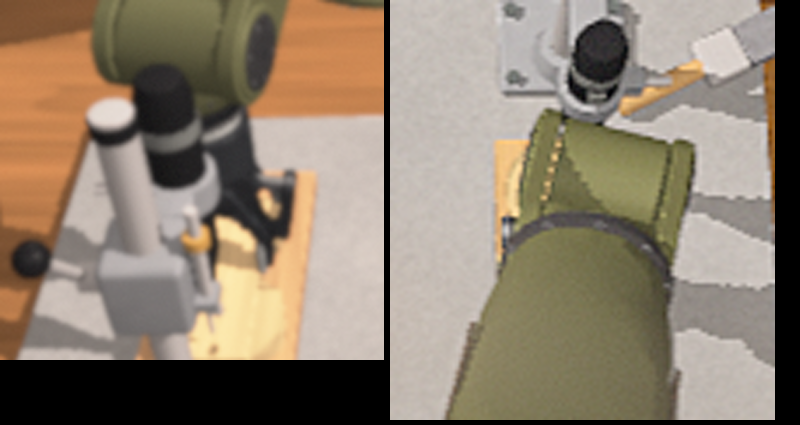

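Scene view: the bit tip is close to the guide hole, with the motor just clear of the wrist. I release, back off and check from nearby with a tilted view.

jog_arm(targets=[{"dx": 0, "dy": 0, "dz": 0, "ax": 0, "ay": 0, "az": 0, "hand": 82}, {"dx": 0, "dy": 0, "dz": 0, "ax": 0, "ay": 0, "az": 0, "hand": 82}, {"dx": 0, "dy": 0, "dz": 0, "ax": 0, "ay": 0, "az": 0, "hand": 82}, {"dx": 0, "dy": 0, "dz": 0, "ax": 0, "ay": 0, "az": 0, "hand": 82}, {"dx": 0, "dy": 0, "dz": -10, "ax": 0, "ay": 0, "az": 0, "hand": 82}, {"dx": 5, "dy": 0, "dz": -30, "ax": 0, "ay": 0, "az": 0, "hand": 82}, {"dx": 30, "dy": 0, "dz": -60, "ax": 0, "ay": 0, "az": 0, "hand": 82}, {"dx": 60, "dy": 0, "dz": -90, "ax": 0, "ay": -0.05, "az": 0, "hand": 82}, {"dx": 90, "dy": 0, "dz": -115, "ax": 0, "ay": -0.15, "az": 0, "hand": 82}, {"dx": 115, "dy": 0, "dz": -145, "ax": 0, "ay": -0.25, "az": 0, "hand": 82}])

```text
clock: 10.6
tool_pos: [0.4825, -0.1065, 0.3638]
eef_rot: [-3.141, 0.255, -3.141]
ft_force: [0.5, 0.4, 1.4]
gripper_width: 0.961
grip_force: 0.0
```

jog_arm(targets=[{"dx": 15, "dy": 0, "dz": -30, "ax": 0, "ay": -0.1, "az": 0, "hand": 82}, {"dx": 15, "dy": 0, "dz": -40, "ax": 0, "ay": -0.1, "az": 0, "hand": 82}, {"dx": 15, "dy": 0, "dz": -40, "ax": 0, "ay": -0.1, "az": 0, "hand": 82}])

```text
clock: 10.85
tool_pos: [0.4592, -0.1068, 0.4012]
eef_rot: [-3.14, 0.355, -3.141]
ft_force: [0.3, 0.5, -1.1]
gripper_width: 0.961
grip_force: 0.0
```

```bash
python3 -c "
from h import *
s=manip.read_state();print(s['tool_pos'],s['eef_rot'],s['clock'],s['ft_force'])
C=cam('wrist',s)
u,v=w2pix(C,(.694,-.107,.06));print(u,v)
a=save('wrist','w5.png')
u,v=int(u),int(v);x0=max(0,u-90);y0=max(0,v-80);print(x0,y0)
cv2.imwrite('pics/c5.png',cv2.resize(a[y0:y0+130,x0:x0+180,::-1],None,fx=4.4,fy=4.4,interpolation=cv2.INTER_CUBIC))"
```

```text
[ 0.45924617 -0.10678659  0.40115761] [-3.13968508  0.35537609 -3.14114103] 10.85 [ 0.26539201  0.51812263 -1.12910941]
316.8783871069417 304.4888766286704
226 224
```

View pics/c5.png

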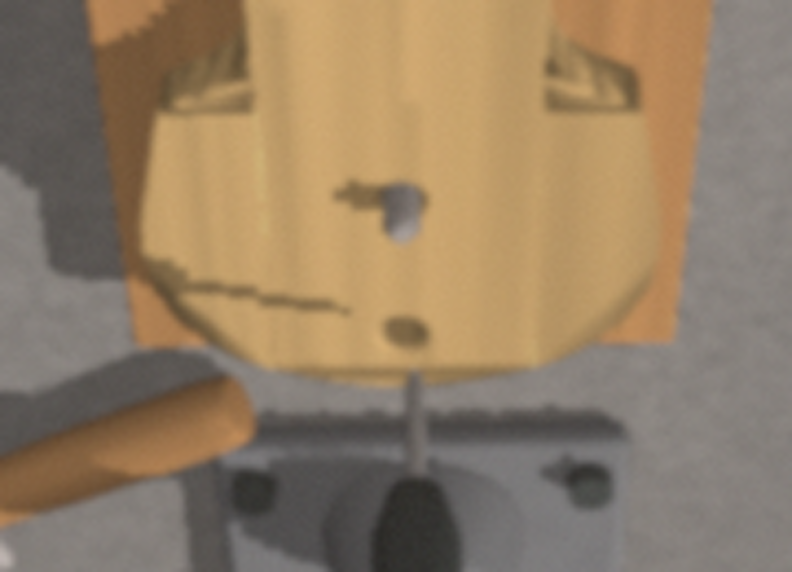

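Pin through its hole at crop (404,210); guide hole mouth at (406,331), bit tip at (414,374).

```bash
python3 -c "
from h import *
C=cam('wrist')
f=lambda x,y,z:pix2w(C,226+x/4.4-.4,224+y/4.4-.4,z)
g,b=f(406,331,.053),f(414,374,.066)
q=f(404,237,.063);print(g,b,'diff',b-g,'pin top',q, g-q)"
```

```text
[ 0.68966666 -0.10564286  0.053     ] [ 0.6898278  -0.10393636  0.066     ] diff [0.00016113 0.0017065  0.013     ] pin top [ 0.65215723 -0.1062084   0.063     ] [ 0.03750944  0.00056554 -0.01      ]
```

```bash
python3 -c "
from h import *
a=save('scene','s3.png');b=save('top','t3.png')
for n in('scene','top'):print(w2pix(cam(n),(.694,-.106,.06)))
def cr(im,n,w,h,k):
  u,v=map(int,w2pix(cam(n),(.694,-.106,.06)));x,y=u-w//2,v-h//2;print(n,x,y);return cv2.resize(im[y:y+h,x:x+w,::-1],None,fx=k,fy=k,interpolation=cv2.INTER_CUBIC)
cv2.imwrite('pics/c6.png',np.hstack([cr(a,'scene',48,60,8),cr(b,'top',48,60,8)]))"
```

```text
(np.float64(226.8917287285368), np.float64(316.9585114686584))
(np.float64(362.3607890151633), np.float64(163.8606625409968))
scene 202 286
top 338 133
```

View pics/c6.png

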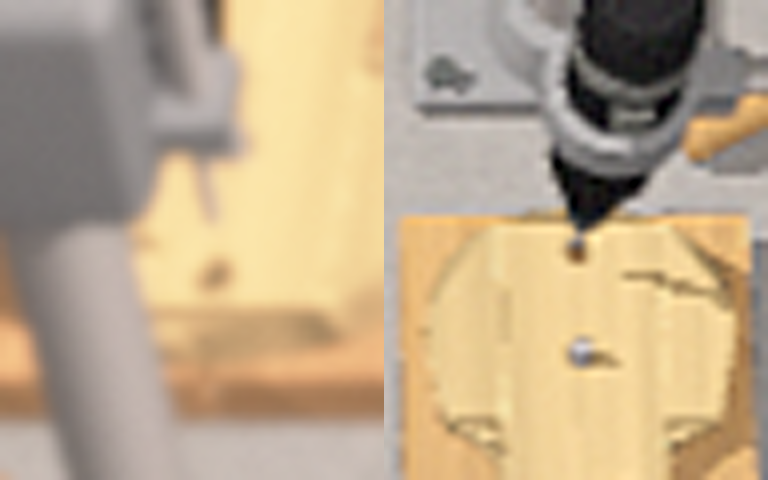

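```bash
python3 -c "
from h import *
S,T=cam('scene'),cam('top')
f=lambda x,y,z:pix2w(S,202+x/8-.44,286+y/8-.44,z)
t=lambda x,y,z:pix2w(T,338+(x-384)/8-.44,133+y/8-.44,z)
g,b=f(214,272,.053),f(212,218,.066);print(g,b,b-g)
g=t(577,252,.053)
for q in((577,241),(581,234)):b=t(*q,.066);print(g,b,b-g)"
```

```text
[ 0.69474652 -0.10408677  0.053     ] [ 0.68863161 -0.10377997  0.066     ] [-0.00611491  0.00030681  0.013     ]
[ 0.69567095 -0.10465964  0.053     ] [ 0.69561236 -0.10350125  0.066     ] [-5.85925912e-05  1.15838544e-03  1.30000000e-02]
[ 0.69567095 -0.10465964  0.053     ] [ 0.69829643 -0.10499798  0.066     ] [ 0.00262548 -0.00033834  0.013     ]
```

The scene view is too coarse in x, so I check the tip's end in the sharper wrist image numerically.

```bash
python3 -c "
import cv2,numpy as np
a=cv2.imread('pics/w5.png').astype(int)[:,:,::-1]
s=a.max(2)-a.min(2)
for r in range(294,322):print(r,s[r,313:327],a[r,313:327,0])
b=cv2.imread('pics/s3.png').astype(int)[:,:,::-1]
s=b.max(2)-b.min(2)
print('scene')
for r in range(303,324):print(r,s[r,221:236])
"
```

```text
294 [91 90 88 88 88 88 88 89 90 90 91 91 92 90] [203 200 198 196 195 195 194 196 199 202 203 203 203 202]
295 [88 86 82 82 79 82 82 84 87 89 91 92 90 90] [197 191 185 180 178 177 181 186 193 200 203 202 202 201]
296 [82 74 69 66 66 66 68 72 79 86 90 92 90 90] [184 164 152 148 147 148 151 158 173 191 199 201 202 202]
297 [75 62 57 58 57 57 56 58 65 76 85 89 92 90] [165 141 129 129 127 129 127 130 146 166 187 199 203 201]
298 [72 59 55 56 57 55 54 52 55 63 77 87 90 90] [162 134 127 127 125 125 121 116 119 141 172 192 201 201]
299 [74 62 57 58 56 54 52 50 48 58 73 84 90 89] [164 139 129 127 125 124 119 113 111 127 159 186 199 201]
300 [78 67 59 58 55 55 54 51 50 56 69 85 88 89] [175 149 134 127 125 125 121 116 115 127 156 185 198 200]
301 [85 76 66 62 58 58 56 57 57 63 73 84 88 90] [191 168 149 137 131 131 127 124 127 140 164 185 195 201]
302 [94 88 77 73 67 66 65 64 67 71 77 85 89 89] [207 193 177 160 151 148 145 143 148 156 173 189 197 200]
303 [96 92 88 85 81 77 75 75 76 80 83 86 89 91] [210 205 196 187 179 171 169 166 169 176 182 191 197 201]
304 [92 91 92 89 87 84 83 82 83 83 85 87
[... 2244 characters left out ...]
 83 85 80 62 60 73 82 83 82 81 81 81]
311 [74 80 82 84 84 82 66 58 70 81 83 82 81 81 82]
312 [80 81 84 83 84 83 73 61 69 81 82 81 82 82 83]
313 [84 83 84 83 84 83 79 69 73 80 83 81 80 82 82]
314 [85 84 83 83 83 82 80 79 79 82 81 81 81 82 81]
315 [89 87 86 83 82 82 80 82 83 84 82 81 81 82 82]
316 [91 89 86 83 81 82 82 83 84 83 82 81 81 81 84]
317 [89 88 86 84 82 82 83 88 88 87 83 82 82 82 83]
318 [85 87 83 82 82 84 88 91 91 91 89 83 82 81 83]
319 [82 83 83 82 83 88 92 87 83 90 90 84 80 83 84]
320 [84 85 83 83 86 91 90 78 76 88 91 85 83 82 84]
321 [82 84 83 82 87 91 89 81 85 90 89 86 82 83 84]
322 [82 85 85 83 86 90 91 92 91 90 88 83 83 84 84]
323 [84 88 88 88 89 90 92 92 90 90 89 88 89 88 89]
```

```bash
python3 -c "
from h import *
S,T,W=cam('scene'),cam('top'),cam('wrist')
for n,C,h,t in(('W',W,(318,299.2),(320,307.2)),('S',S,(228.5,320),(228.2,313.5))):
  g,b=pix2w(C,*h,.053),pix2w(C,*t,.066);print(n,b-g,pix2w(C,t[0],t[1]+1,.066)-b)
a=cv2.imread('pics/t3.png').astype(int)[:,:,::-1]
s=a.max(2)-a.min(2)
for r in range(158,169):print(r,s[r,356:369],a[r,356:369,0])
"
```

```text
W [-0.00235235  0.0018226   0.013     ] [1.35627726e-03 9.17529144e-06 0.00000000e+00]
S [-0.00548755  0.00031195  0.013     ] [0.00245622 0.00040574 0.        ]
158 [ 9  8  9 11 14  7  9  7  7  3 15 15 10] [192 190 192 196 158   3  24  31  24  20  32 102 183]
159 [40 42 54 75 77 12  7  4 16  3 52 54 30] [169 179 188 202 174  31  16  22  14  17 116 182 181]
160 [88 86 78 83 72 12  8  8  6 49 76 83 84] [183 181 177 183 163  90  42  26  48 116 174 186 178]
161 [91 94 92 93 92 75  1 28 66 94 90 91 89] [250 253 255 255 247 201  70  95 166 231 255 255 252]
162 [89 88 91 91 93 72 30 87 83 92 92 91 89] [243 244 246 247 242 220 167 228 255 252 247 248 247]
163 [90 90 91 92 81 28 14 88 88 89 91 90 89] [240 242 245 247 220 145 119 218 255 242 241 247 247]
164 [89 92 90 89 86 73 64 85 89 90 89 91 87] [240 241 244 241 208 136 116 204 242 242 240 247 246]
165 [89 89 90 89 89 85 81 92 87 86 89 91 88] [240 242 243 249 235 174 150 215 244 242 241 246 249]
166 [89 90 88 87 87 89 89 88 88 90 86 90 90] [238 242 243 246 249 246 240 245 247 242 241 245 245]
167 [87 90 89 88 84 87 90 88 85 90 89 85 78] [240 243 243 245 246 244 243 247 244 242 241 226 181]
168 [87 89 90 86 88 88 88 88 87 87 91 90 88] [239 243 243 244 245 242 242 245 245 241 241 248 251]
```

All three views agree that the bit is about 2.5–3 mm nearer the robot than the hole and about 1 mm to the left. That is near the limit, so I regrip and nudge it.

```bash
python3 -c "
from h import *
go(.6003,-.1068,.30,np.pi)"
```

```text
d [-98.4  -0.2 138.5] rot [0.0006 0.3478 0.0005] clk 11.0 F [-0.6  0.4 -0.2]
```

jog_arm(targets=[{"dx": 0, "dy": 0, "dz": 10, "ax": 0, "ay": 0.12, "az": 0, "hand": 82}, {"dx": -20, "dy": 0, "dz": 35, "ax": 0, "ay": 0.24, "az": 0, "hand": 82}, {"dx": -45, "dy": 0, "dz": 65, "ax": 0, "ay": 0.348, "az": 0, "hand": 82}, {"dx": -70, "dy": 0, "dz": 95, "ax": 0, "ay": 0.348, "az": 0, "hand": 82}, {"dx": -90, "dy": 0, "dz": 120, "ax": 0, "ay": 0.348, "az": 0, "hand": 82}, {"dx": -98.4, "dy": -0.2, "dz": 138.5, "ax": 0, "ay": 0.348, "az": 0, "hand": 82}, {"dx": -98.4, "dy": -0.2, "dz": 138.5, "ax": 0, "ay": 0.348, "az": 0, "hand": 82}])

```text
clock: 11.58
tool_pos: [0.6019, -0.1064, 0.2949]
eef_rot: [3.14, -0.006, -3.14]
ft_force: [-0.9, -0.4, -0.9]
gripper_width: 0.962
grip_force: 0.0
```

```bash
python3 -c "
from h import *
go(.6003,-.1068,.2185,np.pi)"
```

```text
d [ 1.1 -0.5 76.4] rot [ 0.0018 -0.0061  0.0014] clk 11.5833 F [-0.9 -0.4 -0.9]
```

jog_arm(targets=[{"dx": 1, "dy": -0.5, "dz": 25, "ax": 0, "ay": -0.006, "az": 0.001, "hand": 82}, {"dx": 1, "dy": -0.5, "dz": 50, "ax": 0, "ay": -0.006, "az": 0.001, "hand": 82}, {"dx": 1, "dy": -0.5, "dz": 68, "ax": 0, "ay": -0.006, "az": 0.001, "hand": 82}, {"dx": 1, "dy": -0.5, "dz": 76, "ax": 0, "ay": -0.006, "az": 0.001, "hand": 82}, {"dx": 1, "dy": -0.5, "dz": 76, "ax": 0, "ay": -0.006, "az": 0.001, "hand": 82}, {"dx": 1, "dy": -0.5, "dz": 76, "ax": 0, "ay": -0.006, "az": 0.001, "hand": 50}, {"dx": 1, "dy": -0.5, "dz": 76, "ax": 0, "ay": -0.006, "az": 0.001, "hand": 50}, {"dx": 1, "dy": -0.5, "dz": 76, "ax": 0, "ay": -0.006, "az": 0.001, "hand": 50}, {"dx": 1, "dy": -0.5, "dz": 76, "ax": 0, "ay": -0.006, "az": 0.001, "hand": 50}, {"dx": 1, "dy": -0.5, "dz": 76, "ax": 0, "ay": -0.006, "az": 0.001, "hand": 50}], grip_force=40)

```text
clock: 12.42
tool_pos: [0.5993, -0.1074, 0.2262]
eef_rot: [-3.141, 0.01, 3.141]
ft_force: [-0.1, -0.5, -0.0]
gripper_width: 0.586
grip_force: 0.0
```

The fingers slipped up off the template's edge because the grip was too shallow. I open again, go about 5 mm deeper, and regrip.

jog_arm(targets=[{"dx": 0, "dy": 0, "dz": -15, "ax": 0, "ay": 0, "az": 0, "hand": 82}, {"dx": 0, "dy": 0, "dz": -20, "ax": 0, "ay": 0, "az": 0, "hand": 82}, {"dx": 0, "dy": 0, "dz": -20, "ax": 0, "ay": 0, "az": 0, "hand": 82}, {"dx": 0, "dy": 0, "dz": -20, "ax": 0, "ay": 0, "az": 0, "hand": 82}, {"dx": 0, "dy": 0, "dz": -20, "ax": 0, "ay": 0, "az": 0, "hand": 82}])

```text
clock: 12.83
tool_pos: [0.5989, -0.1074, 0.2451]
eef_rot: [3.141, 0.009, 3.141]
ft_force: [0.4, -0.3, -1.1]
gripper_width: 0.958
grip_force: 0.0
```

```bash
python3 -c "
from h import *
go(.6003,-.1068,.2142,np.pi);print(manip.read_state()['tool_pos'])
b=save('top','t4.png')
a=save('scene','s4.png')
s=a.astype(int);s=s.max(2)-s.min(2)
for r in range(315,324):print(r,s[r,221:236])
C=cam('wrist');w=save('wrist','w6.png')
"
```

```text
d [-1.1  0.6 30.9] rot [ 0.0001  0.0085 -0.0006] clk 12.8333 F [ 0.4 -0.3 -1.1]
[ 0.5989182  -0.10735825  0.24506915]
315 [89 85 82 81 80 79 80 79 81 82 78 78 79 78 80]
316 [91 86 83 81 80 79 79 80 83 81 81 79 78 79 80]
317 [89 86 84 81 79 79 81 86 87 87 82 79 80 80 81]
318 [83 83 83 80 79 81 89 91 90 90 86 82 80 80 81]
319 [81 83 81 80 80 86 91 89 84 90 89 84 80 81 82]
320 [80 82 82 82 85 90 90 80 78 91 90 84 81 81 81]
321 [81 82 81 82 86 91 90 82 86 91 88 83 81 81 82]
322 [82 83 82 81 85 90 91 91 92 90 86 82 82 81 84]
323 [83 87 86 86 86 89 91 91 91 90 87 87 87 87 88]
```

jog_arm(targets=[{"dx": -1.1, "dy": 0.6, "dz": 12, "ax": 0, "ay": 0.008, "az": 0, "hand": 82}, {"dx": -1.1, "dy": 0.6, "dz": 24, "ax": 0, "ay": 0.008, "az": 0, "hand": 82}, {"dx": -1.1, "dy": 0.6, "dz": 29.5, "ax": 0, "ay": 0.008, "az": 0, "hand": 82}, {"dx": -1.1, "dy": 0.6, "dz": 29.5, "ax": 0, "ay": 0.008, "az": 0, "hand": 82}, {"dx": -1.1, "dy": 0.6, "dz": 29.5, "ax": 0, "ay": 0.008, "az": 0, "hand": 82}])

```text
clock: 13.4
tool_pos: [0.6003, -0.1068, 0.2152]
eef_rot: [3.141, -0.0, 3.141]
ft_force: [0.1, -0.2, 0.6]
gripper_width: 0.96
grip_force: 0.0
```

jog_arm(targets=[{"dx": 0, "dy": 0, "dz": 0, "ax": 0, "ay": 0, "az": 0, "hand": 54}, {"dx": 0, "dy": 0, "dz": 0, "ax": 0, "ay": 0, "az": 0, "hand": 54}, {"dx": 0, "dy": 0, "dz": 0, "ax": 0, "ay": 0, "az": 0, "hand": 54}, {"dx": 0, "dy": 0, "dz": 0, "ax": 0, "ay": 0, "az": 0, "hand": 54}, {"dx": 0, "dy": 0, "dz": 0, "ax": 0, "ay": 0, "az": 0, "hand": 54}, {"dx": 0, "dy": 0, "dz": 0, "ax": 0, "ay": 0, "az": 0, "hand": 54}], grip_force=40)

```text
clock: 13.9
tool_pos: [0.6006, -0.1068, 0.2169]
eef_rot: [-3.141, 0.002, 3.141]
ft_force: [-1.7, -0.6, 5.8]
gripper_width: 0.685
grip_force: 43.6
```

jog_arm(targets=[{"dx": 0.7, "dy": 0.2, "dz": -0.5, "ax": 0, "ay": 0, "az": 0, "hand": 54}, {"dx": 1.4, "dy": 0.5, "dz": -0.5, "ax": 0, "ay": 0, "az": 0, "hand": 54}, {"dx": 2.2, "dy": 0.7, "dz": -0.5, "ax": 0, "ay": 0, "az": 0, "hand": 54}, {"dx": 3.0, "dy": 0.9, "dz": -0.5, "ax": 0, "ay": 0, "az": 0, "hand": 54}, {"dx": 3.0, "dy": 0.9, "dz": -0.5, "ax": 0, "ay": 0, "az": 0, "hand": 54}, {"dx": 3.0, "dy": 0.9, "dz": -0.5, "ax": 0, "ay": 0, "az": 0, "hand": 54}])

```text
clock: 14.4
tool_pos: [0.5975, -0.1059, 0.2168]
eef_rot: [-3.141, 0.002, 3.141]
ft_force: [3.1, -1.4, 4.1]
gripper_width: 0.682
grip_force: 43.7
```

jog_arm(targets=[{"dx": 0, "dy": 0, "dz": 0, "ax": 0, "ay": 0, "az": 0, "hand": 82}, {"dx": 0, "dy": 0, "dz": 0, "ax": 0, "ay": 0, "az": 0, "hand": 82}, {"dx": 0, "dy": 0, "dz": 0, "ax": 0, "ay": 0, "az": 0, "hand": 82}, {"dx": 0, "dy": 0, "dz": -12, "ax": 0, "ay": 0, "az": 0, "hand": 82}, {"dx": 5, "dy": 0, "dz": -30, "ax": 0, "ay": 0, "az": 0, "hand": 82}, {"dx": 30, "dy": 0, "dz": -60, "ax": 0, "ay": 0, "az": 0, "hand": 82}, {"dx": 60, "dy": 0, "dz": -90, "ax": 0, "ay": -0.05, "az": 0, "hand": 82}, {"dx": 90, "dy": 0, "dz": -115, "ax": 0, "ay": -0.15, "az": 0, "hand": 82}, {"dx": 100, "dy": 0, "dz": -130, "ax": 0, "ay": -0.25, "az": 0, "hand": 82}, {"dx": 100, "dy": 0, "dz": -130, "ax": 0, "ay": -0.25, "az": 0, "hand": 82}])

```text
clock: 15.23
tool_pos: [0.4957, -0.1058, 0.3508]
eef_rot: [-3.14, 0.262, 3.141]
ft_force: [-0.7, -0.3, 0.4]
gripper_width: 0.965
grip_force: 0.0
```

jog_arm(targets=[{"dx": 15, "dy": 0, "dz": -30, "ax": 0, "ay": -0.1, "az": 0, "hand": 82}, {"dx": 25, "dy": 0, "dz": -55, "ax": 0, "ay": -0.1, "az": 0, "hand": 82}, {"dx": 25, "dy": 0, "dz": -55, "ax": 0, "ay": -0.1, "az": 0, "hand": 82}, {"dx": 25, "dy": 0, "dz": -55, "ax": 0, "ay": -0.1, "az": 0, "hand": 82}, {"dx": 25, "dy": 0, "dz": -55, "ax": 0, "ay": -0.1, "az": 0, "hand": 82}])

```text
clock: 15.65
tool_pos: [0.4598, -0.1058, 0.393]
eef_rot: [3.141, 0.349, 3.141]
ft_force: [0.0, -1.0, 0.2]
gripper_width: 0.959
grip_force: 0.0
```

```bash
python3 -c "
from h import *
st=manip.read_state();print(st['tool_pos'],st['eef_rot'],st['clock'],st['ft_force'])
W=cam('wrist',st);a=save('wrist','w7.png').astype(int);S=cam('scene');T=cam('top')
u,v=map(int,w2pix(W,(.691,-.104,.06)));print(u,v)
s=a.max(2)-a.min(2)
for r in range(v-14,v+12):print(r,u-9,s[r,u-9:u+9],a[r,u-9:u+9,0])
b=save('scene','s5.png').astype(int);s=b.max(2)-b.min(2)
print('scene')
for r in range(309,326):print(r,s[r,221:236])
a=save('top','t5.png').astype(int);s=a.max(2)-a.min(2)
print('top')
for r in range(159,170):print(r,s[r,356:368],a[r,356:368,0])
"
```

```text
[ 0.45975941 -0.10579817  0.39297522] [3.14115484 0.34888006 3.1409445 ] 15.65 [ 0.02873567 -0.95316025  0.16999458]
318 310
296 309 [90 90 90 92 90 90 90 88 87 86 86 88 88 91 90 90 90 88] [198 200 200 200 198 199 198 193 193 193 193 197 199 201 198 200 199 198]
297 309 [90 90 91 90 91 91 88 89 87 85 86 87 88 90 91 91 89 89] [198 199 202 200 199 199 197 195 193 192 194 195 197 202 200 200 200 198]
298 309 [89 90 91 90 90 89 89 88 88 86 85 86 90 91 89 89 90 89] [199 200 200 201 198 197 196 197 192 193 193 195 200 200 201 200 199 198]
299 309 [89 90 90 90 89 90 89 90 86 85 86 88 89 90 92 91 89 89] [198 199 200 200 200 198 198 195 192 192 193 196 199 200 201 199 199 198]
300 309 [91 89 90 89 91 88 86 87 86 86 86 88 90 90 91 90 91 89] [198 198 201 200 199 195 193 191 191 190 192 196 198 199 201 199 200 197]
301 309 [89 90 89 89 86 83 81 79 78 80 82 85 89 89 90 91 89 89] [199 199 199 197 189 183 179 176 174 178 183 188 198 201 201 200 200 200]
302 309 [89 90 88 83 75 68 67 66 66 68 70 76 83 88 89 91 91 89] [196 199 194 183 169 154 147 144 147 148 157 174 187 197 199 201 200 199]
303 309 [
[... 3801 characters left out ...]
90 88] [252 252 255 252 252 237 171 227 255 255 254 255]
163 [91 91 91 93 80 49 44 92 90 91 90 90] [242 243 248 245 230 189 177 241 251 243 244 247]
164 [91 92 88 88 81 63 70 91 89 87 89 89] [240 241 247 240 198 146 172 235 254 242 242 247]
165 [89 90 89 87 79 73 74 86 88 87 87 90] [240 243 245 235 181 126 133 209 248 241 241 248]
166 [87 91 86 88 86 75 87 87 90 90 88 90] [242 242 245 252 227 148 169 225 249 241 244 247]
167 [88 90 89 92 85 89 89 91 89 90 90 86] [240 243 244 248 245 234 239 248 245 239 242 227]
168 [89 91 89 86 87 89 88 91 89 89 89 89] [240 244 244 246 246 245 245 244 244 241 242 250]
169 [86 88 88 84 88 88 92 89 87 89 86 88] [241 243 243 246 244 242 241 244 245 239 241 248]
```

```bash
python3 -c "
from h import *
S,T,W=cam('scene'),cam('top'),cam('wrist')
for n,C,h,t in(('W',W,(317,305.2),(318,316)),('S',S,(229.3,318.8),(228.2,313.5)),('T',T,(361.4,165.1),(361.6,163.2))):
  g,b=pix2w(C,*h,.053),pix2w(C,*t,.066);print(n,(b-g)*1e3)
"
```

```text
W [ 1.23109786  0.91114602 13.        ]
S [-2.53152502 -0.76799829 13.        ]
T [ 1.57116403  0.54702826 13.        ]
```

```bash
python3 -c "
from cell import manip
print(manip.hand_in())"
```

```text
the job is handed in; nothing more can be done
None
```

I handed the job in at 15.8 s on the robot clock, but the hand-in gave no verdict. The template sits flush over both pins, the arm is clear, and the three cameras put the guide hole between about 1.5 and 2.7 mm from the bit tip (limit 4 mm).

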